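Show which jar is badly stoppered, then shut it

ROBOT

A 6-joint arm with a two-finger parallel gripper is mounted at the origin on the work surface. World frame = base frame: x ahead of the robot, y to its left, z up, the work surface at z = 0. Lengths are in m, angles in degrees, forces in N, time in s.
With the tool pointing down it reaches from about 0.275 to 0.825 m from the base axis. Payload 5.2 kg.
Tool frame: the origin (TCP) lies on the centre line of the jaws, within the pads' length; the fingertips stand 8 mm ahead of it and the grasp point (between the pads) lies 11 mm behind it; z points along the fingers, y is the direction in which the jaws open and shut (so a half turn about z gives the same grasp; the last joint's range is limited). The gripper opens to 93 mm and grips with 3 to 60 N. Pads are 15 mm wide; open, the fingers measure 128 mm over their backs; the gripper's body (75 mm by 188 mm) begins 65 mm behind the grasp point.
Start: joints at [-78.77, 14.817, 87.949, -0, 77.235, -11.62], TCP at [0.214, -0.507, 0.227] pointing down, gripper open.
Joint ranges: [-179.93, 179.93], [-52.35, 119.4], [10.71, 147.94], [-69.91, 249.91], [12.55, 155.21], [-178.61, 178.61]. Speed limits (degrees/s): [147.25, 147.25, 180, 180, 180, 180].

INTERFACE

Orientations are given as [roll, pitch, yaw] about the fixed x, y, z axes, in that order (R = Rz(yaw) Ry(pitch) Rx(roll)).
In Python, from plant import ctrl, kin, monitor, read_camera, camera_params, job, boxes_of, silhouettes gives the robot as it stands. The module is installed in compiled form; this text tells all that it offers. Calls block until the motion is done:
- ctrl.goto(position, orientation): joint-space move of the TCP to a pose.
- ctrl.line_to(position, attitude=None, rate=0.15, stop_force=None): straight line of the TCP; attitude=None keeps the orientation; rate is the mean speed in m/s. With stop_force (N) it stops when the force on the tool has changed by that much, and returns True; else False.
- ctrl.move_joints(angles): joint-space move.
- ctrl.set_gripper(opening): opening from 0.0 (shut) to 1.0 (fully open); the grip force is fixed at half the most; returns when the fingers have stopped.
- ctrl.wait(seconds).
- kin.ik(position, orientation): joint angles nearest the present ones, or None.
- monitor.get_state(): the state.
- read_camera(name): name is "scene" or "top" or "wrist"; returns (picture, depth): 400x640x3 uint8, red, green, blue; 400x640 float32, m along the optical axis (not along the pixel's ray), 0 where there is no reading.
- camera_params(name): a dict with "K" (3x3 intrinsics, pixels), "world_from_camera" (4x4, takes a point from camera to world coordinates). Camera axes: x right, y down, z forward; pixel columns grow to the right and rows downward; lengths in m; the calibration is good to about 2 mm. A picture is of the moment at which its call begins: read the wrist's pose just before it. camera_params takes no time and is no camera call; for the wrist camera it gives the pose at the moment of the call.
A pose or a line that the arm cannot do raises ctrl.MotionError and nothing moves.
- job.finish_job(): hands the job in, once; it reports no verdict.
Trained networks look in the newest picture that a camera, given by its name, has taken for a name from the list of things; names that differ only in an ending like _2 or _b are one class to them, and where a whole thing is asked for, a point or a joint stands for the part that bears it (a point fixed in the world has none). Each returns a list of dicts, best first, with "confidence" (0 to 1); they miss things now and then, are a little off and sometimes report something else, mostly with a low value. They report only what shows in the picture. A call takes as long as a camera call. They do not tell look-alikes from the thing itself.
- boxes_of(camera, target): "at" ([x, y, z] in m, in world coordinates, good to about 4 mm: the middle of the surface that is visible of it).
- silhouettes(camera, target): "region" (400x640 bool, what is visible of it).
The state is a dict: "t": time; "joint_positions": joint angles; "qd": joint speeds; "effort": joint torques, N m; "ee_pos": TCP position; "ee_rot": TCP orientation; "contact_force": force on the tool from outside, world axes, zero at the start; "torque": the same for the moment, N m; "opening": opening from 0.0 (shut) to 1.0 (fully open).
Only numpy, scipy, OpenCV 4.12 (cv2) and the standard library are available. Lean on these libraries where they do the work, as an engineer would, in place of code of your own. Each camera call takes 0.05 s, during which the arm holds its last target.

TASK

One of the three green glass jars has a cork that has not been pushed in. Show me which: point down at that cork with your fingertips two or three centimetres above its middle, not touching, and stay there for at least two seconds. Then press it fully home with your fingertips and back away, leaving the jar standing where it is, not lifted or dragged or pressed with undue force, and everything else on the counter untouched.

Things in the scene. Friction and masses are not known exactly. Their poses are not given: they have to be found in the camera images.
- jar_a: Green glass storage jar, loose, about 0.5 kg, the one with the raised stopper; which of the three places it stands in changes. Body 90 mm across, narrowing to a neck 64 mm across; glass rim 120 mm above the counter. Origin: centre of the underside, z up. Its stopper is centred on the jar's axis.
- stopper_top (a point): Middle of the top face of the raised stopper, z up: a flat cork cylinder 44 mm across on the jar's axis. It moves with the stopper: 139 to 144 mm above the counter at the start, 128 mm when fully home (the stopper then still shows 8 mm above the glass rim, like those of the other two jars).
- stopper (a joint): How far the stopper is pressed in, m: 0 to 0.005 at the start, 0.016 fully home against a firm stop. It slides straight down under a push of about 5 N, a little more when pushed faster, stays where it is left, and does not come out of the jar.
- jar_b: Green glass storage jar, loose, about 0.5 kg, a sound one. Body 90 mm across, narrowing to a neck 64 mm across; glass rim 120 mm above the counter. Origin: centre of the underside, z up. Its stopper, 44 mm across, is home and does not move: top at 128 mm.
- jar_c: Green glass storage jar, loose, about 0.5 kg, the other sound one. Body 90 mm across, narrowing to a neck 64 mm across; glass rim 120 mm above the counter. Origin: centre of the underside, z up. Its stopper, 44 mm across, is home and does not move: top at 128 mm.
- rice_bowl: White porcelain rice bowl, loose, 114 mm across and 55 mm high. Origin: centre of the underside.
- wok_lid: Domed stainless wok lid, loose, 260 mm across, with a dark wooden knob 42 mm across, top at 86 mm. Origin: centre of the underside.
- tongs: Bamboo tongs lying flat, loose, 250 mm long along their own x, about 80 mm wide at the open end, 12 mm high. Origin: middle, on the counter.
- garlic_press: Aluminium garlic press lying open as a V, loose, 200 mm long along its own x (pivot at +x), about 120 mm across the open handles, 26 mm high. Origin: near the middle, on the counter.
Mind the look-alikes: they are no part of the job. What is shaped like the jar_a but red is not meant.

How it is judged:
By the outcome, as a careful person would: the job done as asked, in the order asked, and still so for the second after the job is handed in, with the robot touching nothing.
It also fails if it takes over 38 s, if anything falls off the work surface, if the arm or the gripper's body presses on something with over 40 N, if the wrist force passes 120 N, or if a joint passes its speed limit or range.

## Working session

There is one attempt and no reset: what is moved stays moved. The work goes in short steps, each a Python script; the robot and the scene stay as the last script left them, time stands still between calls to the robot, and variables do not carry over. Pictures are saved under pics/ and viewed, and the job is handed in when it is done.

```bash
mkdir -p pics; cat > h.py <<'E'
import numpy as np, cv2
from plant import *
def save(n,im): cv2.imwrite('pics/'+n,im[:,:,::-1])
def cloud(name,d,P):
    K=P["K"];T=np.array(P["world_from_camera"]);v,u=np.mgrid[:400,:640]
    p=np.stack([(u-K[0][2])/K[0][0]*d,(v-K[1][2])/K[1][1]*d,d],-1)
    return p@T[:3,:3].T+T[:3,3]
E
python3 - <<'E'
from h import *
print(monitor.get_state()['t'])
for n in ['scene','top']:
    im,d=read_camera(n);P=camera_params(n);save(n+'0.png',im);np.savez(n+'0.npz',im=im,d=d,P=cloud(n,d,P))
    for t in ['jar_a','stopper_top']:
        print(n,t,[(np.round(b['at'],3).tolist(),round(b['confidence'],2)) for b in boxes_of(n,t)])
E
```

```text
0.0
scene jar_a [([0.652, -0.075, 0.097], 0.94), ([0.652, -0.254, 0.095], 0.81), ([0.517, -0.234, 0.096], 0.8), ([0.527, 0.116, 0.1], 0.76), ([0.375, -0.272, 0.094], 0.69)]
scene stopper_top [([0.64, -0.244, 0.141], 0.64), ([0.502, -0.224, 0.136], 0.57), ([0.361, -0.261, 0.142], 0.49)]
top jar_a [([0.354, -0.249, 0.102], 0.9), ([0.495, 0.129, 0.108], 0.74), ([0.621, -0.229, 0.103], 0.71), ([0.485, 0.456, 0.032], 0.67), ([0.491, -0.207, 0.107], 0.63), ([0.624, -0.055, 0.105], 0.59)]
top stopper_top [([0.355, -0.264, 0.142], 0.79), ([0.63, -0.244, 0.143], 0.62), ([0.494, -0.217, 0.139], 0.52)]
```

View pics/scene0.png

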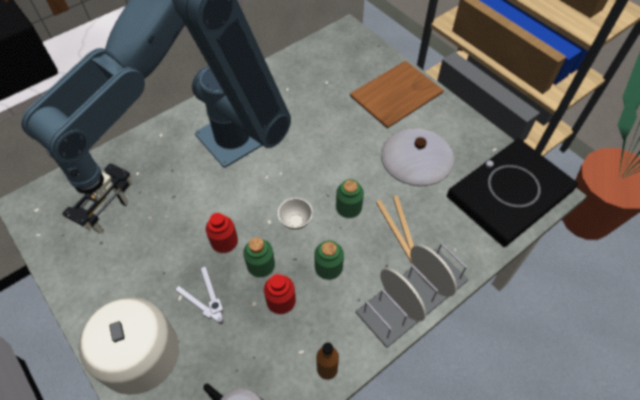

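View pics/top0.png

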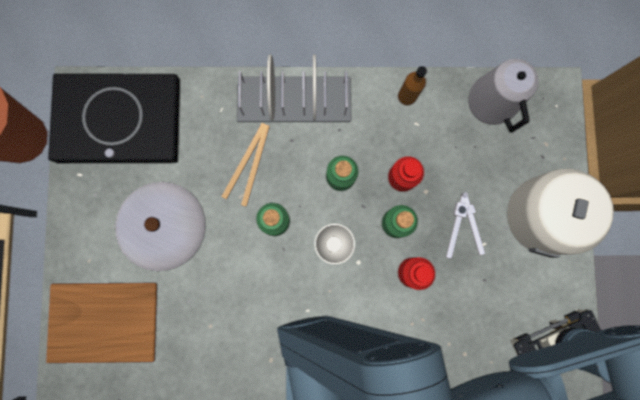

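The scene picture shows green jars at about (350,198), (259,257) and (329,260). In the top picture they are at (272,219), (400,221) and (342,172). The red look-alikes are at scene (222,232) and (280,294), and at top (417,273) and (406,173). Next I'll measure the cork-top heights.

```bash
python3 - <<'E'
from h import *
for n,pts in [('top',dict(L=(273,219),M=(342,172),R=(401,221))),('scene',dict(L=(350,198),M=(329,260),R=(259,257)))]:
    z=np.load(n+'0.npz');P=z['P'];im=z['im'];hsv=cv2.cvtColor(im,cv2.COLOR_RGB2HSV)
    tiles=[]
    for k,(u,v) in pts.items():
        m=np.zeros((400,640),bool);m[v-28:v+29,u-25:u+26]=1
        cork=m&(hsv[...,0]>5)&(hsv[...,0]<25)&(hsv[...,1]>70)&(hsv[...,2]>100)
        q=P[cork];zz=q[:,2]
        s=q[(zz>.12)&(zz<.15)]
        hi=np.percentile(s[:,2],70)
        t=s[abs(s[:,2]-hi)<.004]
        print(n,k,cork.sum(),'z pct',np.round(np.percentile(zz,[10,30,50,70,90]),4),'mid',np.round((t.min(0)+t.max(0))/2,4),np.round(t.mean(0),4),len(t))
        tiles.append(cv2.resize(im[v-30:v+30,u-30:u+30],(260,260),interpolation=cv2.INTER_CUBIC))
    save('crop_%s.png'%n,np.hstack(tiles))
E
```

```text
top L 214 z pct [0.1244 0.1273 0.1288 0.1299 0.132 ] mid [0.5046 0.1367 0.1298] [0.5052 0.1359 0.1294] 172
top M 195 z pct [0.1259 0.1278 0.1292 0.1306 0.1323] mid [ 0.6359 -0.0587  0.1305] [ 0.6365 -0.0574  0.1297] 162
top R 218 z pct [0.1376 0.14   0.1413 0.1425 0.1442] mid [ 0.4966 -0.2188  0.1425] [ 0.4975 -0.2187  0.1418] 182
scene L 126 z pct [0.1235 0.1262 0.1282 0.1297 0.1313] mid [0.5099 0.1359 0.1298] [0.5094 0.135  0.129 ] 94
scene M 154 z pct [0.1233 0.1263 0.1274 0.1289 0.1324] mid [ 0.64   -0.0565  0.1289] [ 0.6395 -0.0571  0.1283] 118
scene R 162 z pct [0.1359 0.1388 0.1406 0.1416 0.1437] mid [ 0.5003 -0.2185  0.1416] [ 0.5017 -0.2181  0.1411] 126
```

```bash
python3 -c "
import cv2,numpy as np
cv2.imwrite('pics/crops.png',np.vstack([cv2.imread('pics/crop_top.png'),cv2.imread('pics/crop_scene.png')]))"
```

```text
(no output)
```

View pics/crops.png

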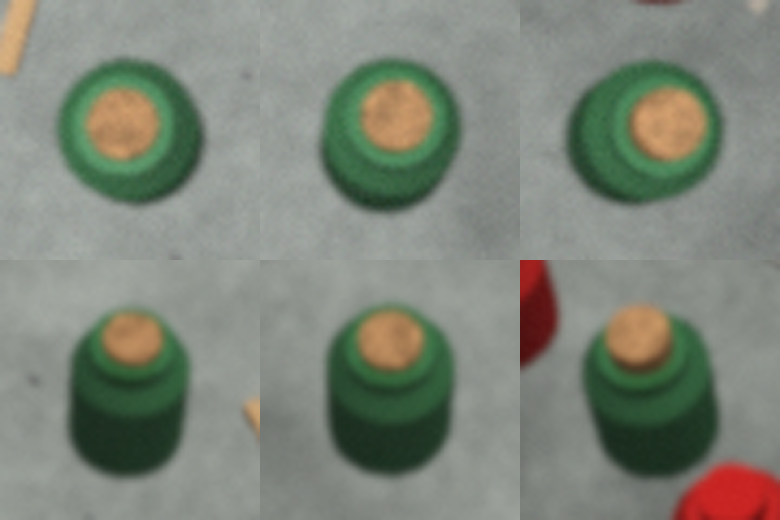

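Three green jars could be the one meant. In the top view, L (273,219) and M (342,172) have cork tops at about 0.129 m, which is home. R (401,221), at scene (259,257), reads about 0.141 m, and its crop shows the cork side standing proud. So R is the one, and the red jars are excluded by colour. I'll shut the gripper and approach from above.

```bash
python3 - <<'E'
from h import *
s=monitor.get_state();print(s['ee_rot'])
ctrl.set_gripper(0.0)
ctrl.goto([0.4992,-0.2186,0.26],s['ee_rot'])
s=monitor.get_state();print(s['t'],s['ee_pos'],s['ee_rot'],s['contact_force'],s['opening'],s['joint_positions'])
P=camera_params('wrist');im,d=read_camera('wrist');save('w1.png',im);C=cloud('wrist',d,P)
hsv=cv2.cvtColor(im,cv2.COLOR_RGB2HSV)
m=(hsv[...,0]>5)&(hsv[...,0]<25)&(hsv[...,1]>70)&(hsv[...,2]>80)&(np.hypot(C[...,0]-.499,C[...,1]+.2186)<.04)&(C[...,2]>.13)&(C[...,2]<.15)
q=C[m];print(m.sum(),np.median(q,0),(q.min(0)+q.max(0))/2)
E
```

```text
[-1.79966959e+02 -5.94542115e-03  2.28487725e+01]
3.2583 [ 0.49880831 -0.21952014  0.25983749] [-1.79974309e+02  2.21199149e-02  2.27888654e+01] [-0.61114564  0.39645124  0.22462281] 0.007696113735635381 [-3.54808951e+01  1.31684022e+01  8.54514967e+01 -5.36250243e-03
  8.14135853e+01  3.17310466e+01]
1737 [ 0.49872114 -0.21728089  0.14040113] [ 0.49768945 -0.21772347  0.13636778]
```

View pics/w1.png

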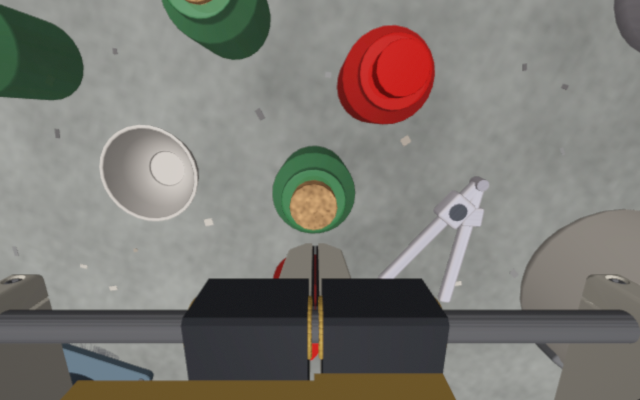

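The wrist view shows the raised cork at (313,205), just ahead of the shut fingertips, with its middle at about (0.4985, -0.218, 0.1404). I'll hover with the tips 25 mm above it.

```bash
python3 - <<'E'
from h import *
ctrl.line_to([0.4987,-0.2182,0.1734],rate=0.08)
ctrl.wait(0.3)
s=monitor.get_state();print(s['t'],s['ee_pos'],s['contact_force'])
ctrl.wait(2.6)
s=monitor.get_state();print(s['t'],s['ee_pos'],s['contact_force'])
f0=s['contact_force']
hit=ctrl.line_to([0.4987,-0.2182,0.131],rate=0.02,stop_force=14)
s=monitor.get_state();print(hit,s['t'],s['ee_pos'],s['contact_force']-np.array(f0))
E
```

```text
4.8417 [ 0.49881458 -0.21826971  0.17368968] [-0.39328716  0.06065787  0.43951961]
7.4417 [ 0.49870637 -0.21819858  0.17340535] [ 0.41795286 -0.28499339  0.94656851]
True 9.125 [ 0.49877336 -0.21824679  0.13627074] [-1.25588436  0.60985766  4.15510647]
```

It stopped with the tips at 0.128 m, which matches home. I'll press again gently to confirm the firm stop, then back off and look.

```bash
python3 - <<'E'
from h import *
def S(l):
    s=monitor.get_state();print(l,s['t'],np.round(s['ee_pos'],4),np.round(s['contact_force'],1))
ctrl.wait(0.2);S('rest')
hit=ctrl.line_to([0.4987,-0.2182,0.132],rate=0.01,stop_force=14);S(hit)
ctrl.line_to([0.4987,-0.2182,0.26],rate=0.08);S('up')
P=camera_params('wrist');im,d=read_camera('wrist');save('w2.png',im);C=cloud('wrist',d,P)
hsv=cv2.cvtColor(im,cv2.COLOR_RGB2HSV)
m=(hsv[...,0]>5)&(hsv[...,0]<25)&(hsv[...,1]>70)&(hsv[...,2]>80)&(np.hypot(C[...,0]-.499,C[...,1]+.2186)<.04)&(C[...,2]>.115)&(C[...,2]<.15)
print(m.sum(),np.median(C[m],0))
E
```

```text
rest 9.325 [ 0.4988 -0.2182  0.1363] [-1.2  0.4  5.8]
True 9.575 [ 0.4988 -0.2182  0.1363] [-0.5  0.3  4.2]
up 11.275 [ 0.4985 -0.218   0.2594] [-0.4  0.6  0. ]
1563 [ 0.49817537 -0.21753328  0.12764508]
```

View pics/w2.png

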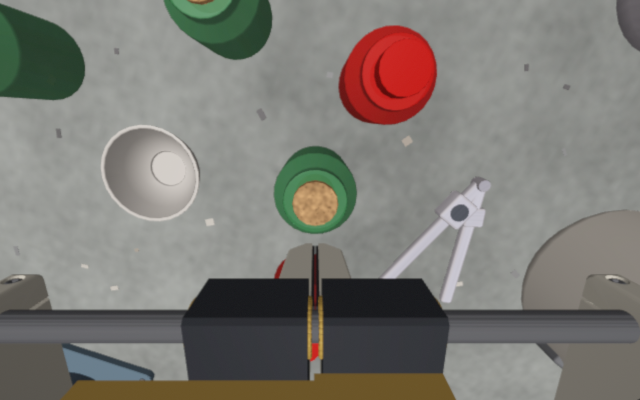

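The cork at (315,203) now reads 0.1276 m. The second press met the firm stop without moving, and the jar and its neighbours are where they were.

```bash
python3 -c "
from h import *
ctrl.wait(0.3); job.finish_job(); print(monitor.get_state()['t'])"
```

```text
the job is handed in; nothing more can be done
the job is handed in; nothing more can be done
```

The raised cork was on the green jar at about (0.499, -0.218): its top read about 0.141 m, against about 0.129 m for the other two green jars. I pointed at it with the shut fingertips about 25 mm above its middle for about 2.9 s. Then I pressed it home, stopping at a 14 N force change, and backed straight up.

**Checks:**
- **Cork home:** a second gentle press reached the 14 N limit with the tips unmoved at 0.128 m. The cork top then read 0.1276 m from the wrist camera, against 0.128 m fully home.
- **Jar and neighbours:** the jar still stands in place, within about 1 mm. Nothing else in the wrist view had moved. I took no new scene or top pictures after pressing, so items outside the wrist view were not re-checked.
- **Time:** I handed in at about 11.6 s, touching nothing. No checks failed or disagreed.

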